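# Fit the sight glass and screw down its wing ring

## Robot

A 6-joint arm with a two-finger parallel gripper is mounted at the origin on the work surface. World frame = base frame: x ahead of the robot, y to its left, z up, the work surface at z = 0. Lengths are in mm, angles in rad, forces in N, time in s.
With the tool pointing down it reaches from about 300 to 950 mm from the base axis. Payload 3.1 kg.
Tool frame: the origin (TCP) lies at the very end of the fingers, on their centre line; the grasp point (between the pads) lies 19 mm behind it; z points along the fingers, y is the line along which they close (so a half turn about z gives the same grasp; the last joint's range is limited). The gripper opens to 85 mm and grips with 20 to 120 N. Pads are 22 mm wide; open, the fingers measure 114 mm over their backs; the gripper's body (76 mm by 85 mm) begins 54 mm behind the grasp point. The pads swing forward as they close: fully open they stand 13 mm farther back than shut.
Start: joints at [-1.21, 0.308, 1.634, -0, 1.2, -0.07], TCP at [260.974, -567.913, 231.272] pointing down, gripper open.
Joint ranges: [-3.06, 3.06], [-0.79, 1.96], [0.05, 2.63], [-1.19, 4.34], [0.05, 2.64], [-2.94, 2.94]. Speed limits (rad/s): [2.79, 2.79, 3.14, 3.14, 3.14, 3.14].

## Interface

Orientations are given as a unit quaternion [x, y, z, w].
In Python, from station import bot, kinematics, camera, camera_params, order, spotter gives the robot as it stands. Calls block until the motion is done:
- bot.movep(position, orientation): joint-space move of the TCP to a pose.
- bot.line_to(position, rotation=None, speed=150, f_stop=None): straight line of the TCP; rotation=None keeps the orientation; speed is the mean speed in mm/s. With f_stop (N) it stops when the force on the tool has changed by that much, and returns True; else False.
- bot.goto_joints(angles): joint-space move.
- bot.grip(opening, newtons=None): finger opening in mm; newtons is the grip in N (None keeps the last); returns when the fingers have stopped.
- bot.pause(seconds).
- kinematics.inverse_kinematics(position, orientation): joint angles nearest the present ones, or None.
- bot.observe(): the state.
- camera(name): name is "scene" or "top"; returns (picture, depth): 480x640x3 uint8, blue, green, red; 480x640 float32, mm along the optical axis (not along the pixel's ray), 0 where there is no reading.
- camera_params(name): a dict with "K" (3x3 intrinsics, pixels), "R" (3x3) and "t" (3): a world point X has camera coordinates R X + t. Camera axes: x right, y down, z forward; pixel columns grow to the right and rows downward; lengths in mm; the calibration is good to about 2 mm. A picture is of the moment at which its call begins. camera_params takes no time and is no camera call.
A pose or a line that the arm cannot do raises bot.PlanningError and nothing moves.
- order.close_job(): hands the job in; it is judged then, once.
Trained networks look in the newest picture that a camera, given by its name, has taken for a name from the list of things; names that differ only in an ending like _2 or _b are one class to them, and where a whole thing is asked for, a point or a joint stands for the part that bears it (a point fixed in the world has none). Each returns a list of dicts, best first, with "p" (0 to 1); they miss things now and then, are a little off and sometimes report something else, mostly with a low value. They report only what shows in the picture. A call takes as long as a camera call. They do not tell look-alikes from the thing itself.
- spotter.find_in(camera, label): "position" ([x, y, z] in mm, in world coordinates, good to about 4 mm: the middle of the surface that is visible of it).
- spotter.silhouettes(camera, label): "mask" (480x640 bool, what is visible of it).
- spotter.mark_of(camera, label): "position" ([x, y, z] in mm, in world coordinates, good to about 4 mm: a listed point, or the origin of a listed thing).
The state is a dict: "clock": time; "joints": joint angles; "qd": joint speeds; "joint_efforts": joint torques, N m; "position": TCP position; "tool_rot": TCP orientation; "wrist_force": force on the tool from outside, world axes, zero at the start; "moment": the same for the moment, N m; "grip_width": finger opening in mm; "finger_force": force on a finger pad.
Only numpy, scipy, OpenCV 4.12 (cv2) and the standard library are available. Lean on these libraries where they do the work, as an engineer would, in place of code of your own. Each camera call takes 0.05 s, during which the arm holds its last target. There are 200 camera calls.

## Task

Put the window back in the steel sight-glass body on the cellar bench: lower the green glass disc gently into the round recess on top so that it lies flat and fully home, let go of it, and only then set the orange wing ring over it and screw the ring clockwise (seen from above) until it is snug and presses on the glass. Let go at the end, and leave the other things on the bench where they are.

Things in the scene. Friction and masses are not known exactly. Their poses are not given: they have to be found in the camera images.
- glass_c (a point): centre of the loose green glass disc, 50 mm across, 14 mm thick (7 mm above its underside), 42 to 84 g; it starts lying flat on the bench; z is its axis
- glass: the glass disc itself, origin at the centre of its underside
- ring_c (a point): point on the axis of the loose orange wing ring, 26.5 mm above its underside (half-way up); z up, x through the two wings. The ring starts on the bench, wings up; 95 mm across, 53 mm tall, 105 to 210 g
- ring: the wing ring, origin on its axis at its underside: an open skirt 26 mm deep, inside 88 mm across, closed on top by a 5 mm flange (its top 31 mm above the underside) with a 40 mm hole. Four steel pins, 5 mm thick, centred 5 mm above the underside, point inwards, tips 37 mm from the axis, at +x, -x, +y, -y
- ring_wings (a point): mid-point between the ring's two upright wings, half-way up them, 42 mm above the ring's underside. The wings stand 22 mm tall on the flange, one each way along the ring's x; each is 10 mm thick (x) and 26 mm wide (y). Their flat outer faces are 56 mm apart: grip the pair across these, fingertips above the flange
- cell: the steel sight-glass body, fixed to the bench on a dark 130 x 100 mm plate, a pipe stub each way along its x; origin on the bench under its axis, z up. An upright cylinder 70 mm across (64 at the rim), its rim 50 mm above the bench, with ribs of a coarse thread around the outside
- cell_seat (a point): centre of the floor of the round recess in the top of the body, 43 mm above the bench, where the glass lies. The recess is 55 mm across and 7 mm deep, so the upper 7 mm of the glass stay above the rim
- cell_rim (a point): centre of the rim, 50 mm above the bench. Thread: four ribs (83 mm over them) begin just below the rim at the body's +x, +y, -x and -y and run down clockwise seen from above, 12 mm per quarter turn, each 165 degrees long. The ring may be set on at any turn: its pins rest on the ribs, and turning clockwise leads them down under the next ribs
- cell_full (a point): on the axis, 31 mm above the bench: where the ring's underside is when fully down. Set on with its x 15 degrees anticlockwise of the body's x or y, the ring rests 37 mm up and needs 65 to 75 degrees clockwise; else up to 150. It meets the glass before that; then the turning moment climbs past 0.8 N m: it is snug, and stays so when let go. End stops lie 15 degrees further
- peg_a: small tapered light-wood peg, upright, 24 mm across the top, 34 mm tall; bystander, leave alone
- gasket: flat black rubber gasket, 54 mm across, 5 mm thick; bystander, leave alone
- bung: dark round wooden bung, 54 mm across, 16 mm tall; bystander, leave alone
- spanner: steel spanner lying flat, 160 mm long; bystander, leave alone
- tap: black plastic cask tap lying on its foot, about 85 mm long, 60 mm tall; bystander, leave alone
- pint: empty clear pint glass, 88 mm across, 150 mm tall; bystander, leave alone
- mallet: rubber-headed mallet lying down, wooden handle, 260 mm long; bystander, leave alone
- cleaner: white bottle with blue cap, 68 mm across, 190 mm tall; bystander, leave alone
Mind the look-alikes: they are no part of the job. Of the things like the glass, leave any that is blue or yellow; of the rest the smaller one is meant.

How it is judged:
By the outcome, as a careful person would: the job done as asked, in the order asked, and still so for the second after the job is handed in, with the robot touching nothing.
It also fails if it takes over 64 s, if anything falls off the work surface, if the arm or the gripper's body presses on something with over 40 N, if the wrist force passes 120 N, or if a joint passes its speed limit or range.

## Working session

There is one attempt and no reset: what is moved stays moved. The work goes in short steps, each a Python script; the robot and the scene stay as the last script left them, time stands still between calls to the robot, and variables do not carry over. Pictures are saved under pics/ and viewed, at most 10 in all, crops included, and the job is handed in when it is done.

```bash
ls; mkdir -p pics; python3 - <<'E'
from station import *
import cv2,numpy as np
for c in("scene","top"):
    im,d=camera(c); cv2.imwrite(f"pics/{c}0.png",im); np.savez(f"pics/{c}0.npz",im=im,d=d)
    for l in("glass","ring","cell","bung","gasket"):
        for r in spotter.find_in(c,l)[:4]: print(c,l,np.round(r["position"]),round(r["p"],2))
    for l in("glass_c","ring_wings","cell_rim"):
        for r in spotter.mark_of(c,l)[:3]: print(c,l,np.round(r["position"]),round(r["p"],2))
    p=camera_params(c);print(p["K"],p["R"],p["t"])
print(bot.observe())
E
```

```text
pics
scene glass [589. 145.  18.] 0.9
scene glass [450. 293.  18.] 0.64
scene glass [552. 254.  11.] 0.63
scene glass [494. 156.  16.] 0.62
scene ring [ 503. -265.   28.] 0.61
scene ring [ 374. -132.   -1.] 0.34
scene cell [605. -10.  26.] 0.62
scene bung [701. 116.  20.] 0.44
scene gasket [ 371. -135.    2.] 0.72
scene glass_c [584. 153.   6.] 0.86
scene glass_c [440. 305.  -4.] 0.84
scene glass_c [487. 160.   5.] 0.83
scene ring_wings [ 482. -260.   41.] 0.65
[[490.30018762   0.         323.43410432]
 [  0.         490.30018762 235.76742519]
 [  0.           0.           1.        ]] [[ 0.64744384  0.7619346   0.01649684]
 [ 0.49623017 -0.40503861 -0.76791884]
 [-0.57842207  0.50537055 -0.64033469]] [-335.90392935 -214.92380822 1425.09663682]
top glass [548. 256.  14.] 0.82
top glass [582. 152.  20.] 0.6
top glass [437. 299.  16.] 0.58
top glass [486. 161.  10.] 0.55
top ring [ 476. -258.   31.] 0.71
top ring [584.   7.  28.] 0.3
top cell [585.  14.  26.] 0.64
top gasket [ 366. -129.    7.] 0.77
top gasket [625. 426.  32.] 0.71
top glass_c [440. 307.  -3.] 0.96
top glass_c [578. 15
[... 441 characters left out ...]
([-1.20968991e+00,  3.08070895e-01,  1.63375738e+00, -1.26685548e-05,
        1.19973290e+00, -6.96952017e-02]), 'qd': array([-7.36867102e-05,  1.19321362e-03, -7.36632786e-04, -9.72281573e-04,
       -3.73389160e-04, -7.15423662e-04]), 'joint_efforts': array([ 8.10746201e-05, -4.15274298e+01, -2.77088606e+01, -1.40648212e-04,
        7.07935596e-04, -2.95871700e-06]), 'position': array([ 260.98131321, -567.92543391,  231.31051421]), 'tool_rot': array([ 9.76890313e-01,  2.13741237e-01, -3.55557179e-06,  1.64288949e-05]), 'wrist_force': array([ 0.30610507, -0.47493873, -0.00990467]), 'moment': array([-0.00640032, -0.02675335,  0.00699134]), 'finger_force': 0.0, 'grip_width': 85.1522892757073}
```

View pics/top0.png

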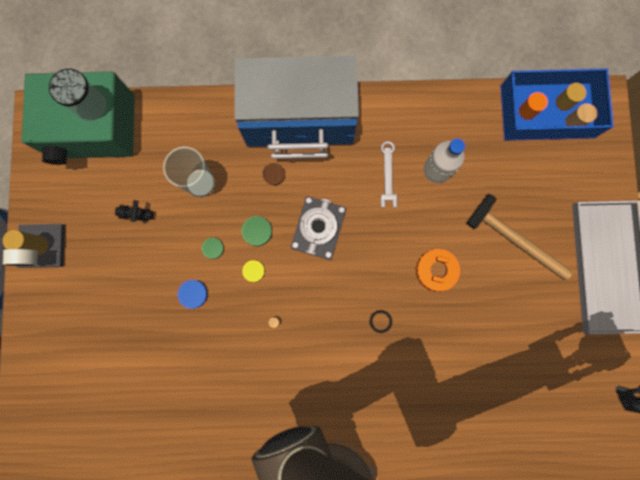

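View pics/scene0.png

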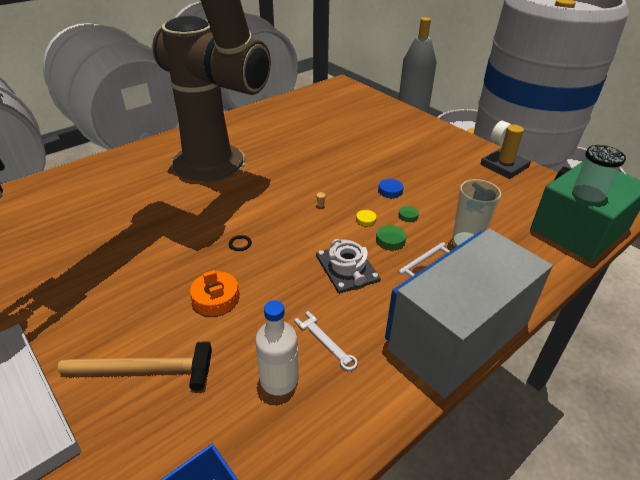

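Top view: small green disc at (212,248), the larger green look-alike at (257,231), cell at (318,226), orange ring at (438,270). The small green disc is the glass. Next I measure these three from the pixels and the depth.

```bash
cat > h.py <<'E'
from station import *
import cv2,numpy as np
from scipy.optimize import least_squares
def proj(c,X):
    p=camera_params(c); Y=np.atleast_2d(X)@p["R"].T+p["t"]; Y=Y/Y[:,2:]; return (Y@p["K"].T)[:,:2]
def ray(c,uv,z):
    p=camera_params(c); C=-p["R"].T@p["t"]; d=p["R"].T@np.linalg.solve(p["K"],[uv[0],uv[1],1]); return C+d*(z-C[2])/d[2]
def cloud(c,d):
    p=camera_params(c); v,u=np.mgrid[:480,:640]; Y=np.linalg.solve(p["K"],np.stack([u.ravel()*1.,v.ravel(),np.ones(u.size)]))*d.ravel()
    return ((Y.T-p["t"])@p["R"]).reshape(480,640,3)
def circ(x,y,z,r): a=np.linspace(0,2*np.pi,90); return np.c_[x+r*np.cos(a),y+r*np.sin(a),0*a+z]
def fitcyl(c,mask,r,z0,z1,g):
    "xy of upright cylinder whose silhouette has the centroid of the (filled, largest) mask"
    cs,_=cv2.findContours(mask.astype(np.uint8),cv2.RETR_EXTERNAL,cv2.CHAIN_APPROX_NONE); k=max(cs,key=cv2.contourArea)
    f=np.zeros(mask.shape,np.uint8); cv2.drawContours(f,[k],-1,1,-1); v,u=np.nonzero(f); m=np.array([u.mean(),v.mean()]); 
    def pred(q):
        h=cv2.convexHull(proj(c,np.r_[circ(*q,z0,r),circ(*q,z1,r)]).astype(np.float32)); M=cv2.moments(h); return np.array([M["m10"],M["m01"]])/M["m00"],M["m00"]
    s=least_squares(lambda q:pred(q)[0]-m,g); return s.x,f.sum()/pred(s.x)[1]
def hsv(im): return cv2.cvtColor(im,cv2.COLOR_BGR2HSV).astype(int)
def near(c,shape,xy,rad):
    m=np.zeros(shape[:2],np.uint8); cv2.fillPoly(m,[proj(c,circ(*xy,20,rad)).astype(np.int32)],1); return m>0
def green(im): h=hsv(im); return (h[...,0]>45)&(h[...,0]<85)&(h[...,1]>80)
def orange(im): h=hsv(im); return (h[...,0]<14)&(h[...,1]>215)&(h[...,2]>110)
E
cat > m.py <<'E'
from h import *
for c in("top","scene"):
    z=np.load(f"pics/{c}0.npz"); im,d=z["im"],z["d"]; P=cloud(c,d)
    print(c,"glass",fitcyl(c,green(im)&near(c,im.shape,(548,257),45),25,0,14,(548,257)),
     "big",fitcyl(c,green(im)&near(c,im.shape,(580,153),55),25,0,14,(580,153)))
    mo=orange(im)&near(c,im.shape,(478,-258),80)
    print(" ring",fitcyl(c,mo,47.5,0,31,(478,-258)), "skirt z med",np.median(P[mo][:,2]))
    w=mo&(P[...,2]>42)&(P[...,2]<60); Q=P[w]; print(" wings",len(Q),Q.mean(0),np.linalg.svd(Q[:,:2]-Q[:,:2].mean(0))[2][0], Q[:,2].max())
    nc=near(c,im.shape,(587,9),85)
    r=nc&(P[...,2]>46)&(P[...,2]<54); Q=P[r]; s=least_squares(lambda q:np.hypot(Q[:,0]-q[0],Q[:,1]-q[1])-q[2],(587,9,29),loss="soft_l1"); print(" rim",len(Q),s.x,Q.mean(0))
    h=hsv(im); dk=nc&(h[...,2]<95)&(h[...,1]<90)&(P[...,2]<16)
    q=np.array([ray(c,(u,v),8)[:2] for v,u in np.argwhere(dk)],np.float32); print(" plate",len(q),cv2.minAreaRect(q))
z=np.load("pics/top0.npz"); im=z["im"]
A=cv2.resize(im[190:265,280:355],(600,600),interpolation=cv2.INTER_CUBIC)[:,:400+200]
B=cv2.resize(im[235:305,405:475],(600,600),interpolation=cv2.INTER_CUBIC)
cv2.imwrite("pics/crop1.png",cv2.resize(np.hstack([A,B]),(800,400)))
E
python3 m.py
```

```text
top glass (array([544.23024382, 258.33995667]), np.float64(0.8369355178667468)) big (array([582.11920821, 155.00435486]), np.float64(1.7403254492498257))
 ring (array([ 496.531095  , -281.52781376]), np.float64(0.00339734138727405)) skirt z med 32.74309561544178
 wings 13 [ 477.13381453 -261.85976594   50.68903058] [-0.97821911  0.20757498] 57.28528080427094
 rim 322 [586.42988779   9.01156905  31.15583856] [586.6481068    9.25001574  48.89589093]
 plate 487 ((585.7415771484375, 8.828826904296875), (95.98662567138672, 125.27845764160156), 72.41525268554688)
scene glass (array([542.74040125, 260.15271303]), np.float64(0.8648159188626017)) big (array([578.48962396, 158.99154996]), np.float64(1.796462304200917))
 ring (array([ 509.23115553, -275.8938341 ]), np.float64(0.2680970382825793)) skirt z med 26.52559455670867
 wings 128 [ 483.86155094 -261.70849559   48.58805782] [ 0.96762897 -0.25237704] 55.239887283856945
 rim 331 [587.10922757   9.90497263  31.12299908] [588.22828671   9.79141939  49.25743764]
 plate 821 ((587.8104858398438, 9.922065734863281), (101.13520812988281, 133.6585693359375), 72.28187561035156)
```

```bash
python3 - <<'E'
from h import *
for c in("top","scene"):
    z=np.load(f"pics/{c}0.npz"); im,d=z["im"],z["d"]; P=cloud(c,d); h=hsv(im); nc=near(c,im.shape,(478,-258),75)
    print(hsv(im)[270,425] if c=="top" else hsv(im)[300,210])
    mo=((h[...,0]<14)&(h[...,1]>150)&(h[...,2]>20)&nc)&(P[...,2]>8)
    print(c,mo.sum(),fitcyl(c,mo,47.5,8,31,(478,-258)))
    for t in (36,40,45):
        Q=P[mo&(P[...,2]>t)&(P[...,2]<62)]; e=np.linalg.svd(Q[:,:2]-Q[:,:2].mean(0))[2][0]; print(t,len(Q),Q.mean(0),np.degrees(np.arctan2(e[1],e[0])))
    cs=cv2.findContours(mo.astype(np.uint8),0,2)[0]
E
```

```text
[ 15 217 234]
top 230 (array([ 463.71040871, -222.35074596]), np.float64(0.04455535107134581))
36 36 [ 476.54470966 -257.66928253   48.55808293] 160.60177285654575
40 30 [ 474.18581379 -256.98410442   50.81607586] 165.3951267371983
45 27 [ 472.69248513 -256.87372889   51.72191642] 166.39077018322362
[ 14 255 248]
scene 750 (array([ 510.91861312, -273.85521221]), np.float64(0.24468043266101264))
36 188 [ 483.63697737 -261.64372064   45.51527217] -14.48539576167146
40 144 [ 483.62597306 -261.58021051   47.75091583] -14.58457423821591
45 100 [ 484.09524363 -261.14014023   49.98024871] -14.298335261060291
```

View pics/crop1.png

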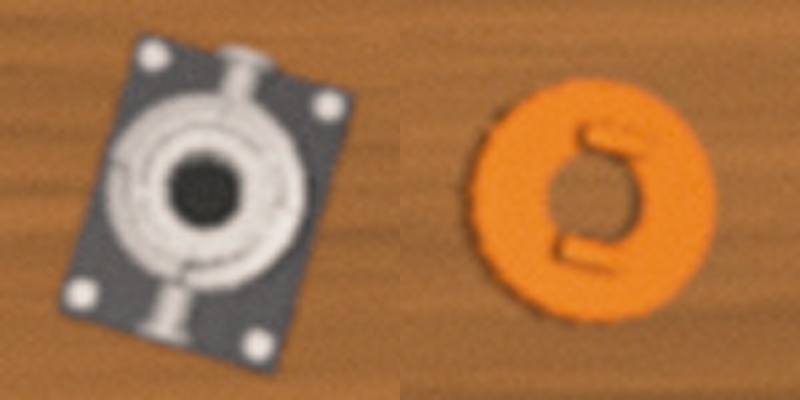

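```bash
cat >> h.py <<'E'
from scipy.spatial.transform import Rotation as Ro
def down(a):
    "tool down with its y axis (closing line) along world angle a (deg)"
    return (Ro.from_euler("z",a-90,degrees=True)*Ro.from_euler("x",180,degrees=True)*Ro.from_euler("z",180,degrees=True)).as_quat()
def best(pos,a):
    "of the half-turn equivalents (a, a+180) choose joint 6 nearest zero"
    o=[]
    for s in(0,180):
        j=kinematics.inverse_kinematics(pos,down(a+s))
        if j is not None: o.append((abs(j[5]),a+s,np.round(j,2)))
    return min(o,key=lambda t:t[0])
E
python3 - <<'E'
from h import *
for c in("top","scene"):
    z=np.load(f"pics/{c}0.npz"); im,d=z["im"],z["d"]; P=cloud(c,d); h=hsv(im); nc=near(c,im.shape,(478,-258),80)
    mo=(h[...,0]<22)&(h[...,1]>195)&(h[...,2]>185)&nc
    print(c,mo.sum(),fitcyl(c,mo,47.5,0,31,(478,-258)))
    Q=P[mo&(P[...,2]>42)&(P[...,2]<62)]; e=np.linalg.svd(Q[:,:2]-Q[:,:2].mean(0))[2][0]; print(len(Q),Q.mean(0),np.degrees(np.arctan2(e[1],e[0])))
print(Ro.from_quat(down(30)).as_matrix().round(2))
for p,a in(((543.5,259.2,60),25),((543.5,259.2,60),115),((587,9,60),25),((587,9,60),115),((480,-260,60),-14),((587,9,60),-3),((587,9,60),-75),((587,9,60),87)): print(p,a,best(p,a))
bot.movep((480,60,120),down(best((480,60,120),25)[1]))
bot.grip(50,30)
bot.line_to((480,60,25),speed=150)
print(bot.line_to((480,60,-1),speed=15,f_stop=4)); o=bot.observe();print("50",o["position"],o["grip_width"],o["clock"],o["wrist_force"])
bot.line_to((480,60,25),speed=100); bot.grip(56); print(bot.line_to((480,60,-4),speed=20,f_stop=4)); o=bot.observe();print("56",o["position"],o["grip_width"],o["clock"])
bot.line_to((480,60,60),speed=150)
E
```

```text
top 1142 (array([ 480.52482604, -265.52681876]), np.float64(0.9437418085148552))
112 [ 479.59208804 -261.49909786   52.7627191 ] 165.0431456883121
scene 978 (array([ 464.81016942, -253.70204978]), np.float64(0.7669179412249267))
88 [ 479.39139888 -260.67049383   52.9561981 ] -14.610123935403003
[[-0.5   0.87 -0.  ]
 [ 0.87  0.5  -0.  ]
 [ 0.   -0.   -1.  ]]
(543.5, 259.2, 60) 25 (np.float64(0.06363251030473105), 25, array([ 0.37,  0.47,  1.79, -0.  ,  0.87, -0.06]))
(543.5, 259.2, 60) 115 (np.float64(1.5071638164901655), 295, array([0.37, 0.47, 1.79, 0.  , 0.87, 1.51]))
(587, 9, 60) 25 (np.float64(0.4951662008269855), 25, array([-0.06,  0.45,  1.83, -0.  ,  0.86, -0.5 ]))
(587, 9, 60) 115 (np.float64(1.075630125967911), 295, array([-0.06,  0.45,  1.83,  0.  ,  0.86,  1.08]))
(480, -260, 60) -14 (np.float64(0.3318470664264481), -14, array([-0.58,  0.39,  1.93, -0.  ,  0.83, -0.33]))
(587, 9, 60) -3 (np.float64(0.006474010268573416), -3, array([-0.06,  0.45,  1.83, -0.  ,  0.86, -0.01]))
(587, 9, 60) -75 (np.float64(1.250163051167343), -75, array([-0.06,  0.45,  1.83,  0.  ,  0.86,  1.25]))
(587, 9, 60) 87 (np.float64(1.5643223165263231), 267, array([-0.06,  0.45,  1.83,  0.  ,  0.86,  1.56]))
False
50 [480.0702071   60.01413733  -0.91233337] 50.19472265308948 6.4083 [ 0.50502714 -0.63574904  0.09728568]
False
56 [480.14480296  60.00553352  -3.87340979] 55.78362098716753 8.65
```

```bash
python3 - <<'E'
from h import *
np.set_printoptions(precision=2,suppress=True)
a=25
bot.grip(50,30); bot.line_to((480,60,2),speed=150)
print(bot.line_to((480,60,-14),speed=20,f_stop=4)); o=bot.observe(); zt=o["position"][2]; print("touch",zt,o["wrist_force"],o["clock"])
if not -13<zt<-1: raise SystemExit
bot.line_to((480,60,80),speed=200)
bot.grip(70)
g=(543.5,259.2); zg=zt+8
bot.movep((*g,60),down(a)); bot.line_to((*g,zg),speed=80)
bot.grip(44,20); o=bot.observe(); print(o["grip_width"],o["finger_force"],o["clock"])
bot.grip(64); bot.line_to((*g,zg+25),speed=120); bot.line_to((*g,zg+25),down(a-90),speed=100); bot.line_to((*g,zg),speed=80)
bot.grip(44,30); o=bot.observe(); print(o["position"],o["grip_width"],o["finger_force"],o["clock"])
bot.line_to((*g,zg+90),speed=150); o=bot.observe(); print(o["grip_width"],o["finger_force"],o["wrist_force"],o["clock"])
open("zt","w").write(f"{zt}")
# camera offset: disc seen while held; underside at 90
for c in("top","scene"):
    im,d=camera(c); cv2.imwrite(f"pics/{c}1.png",im)
    zz=np.load(f"pics/{c}0.npz")
E
```

```text
True
touch -2.9675316672692666 [-1.2  -0.13  5.52] 10.4417
48.308431104250246 20.722526013851166 13.3417
[543.91 259.39   5.45] 48.36546231976382 31.09721302986145 16.4667
47.988073567482935 31.05672597885132 [-0.31  0.82 -2.03] 17.2167
```

```bash
python3 - <<'E'
from h import *
o=[]
for c in("top","scene"):
    im=cv2.imread(f"pics/{c}1.png"); u,v=proj(c,(544,259,95))[0].astype(int); print(c,u,v)
    o.append(cv2.resize(im[v-45:v+45,u-45:u+45],(400,400),interpolation=cv2.INTER_CUBIC))
cv2.imwrite("pics/crop2.png",np.hstack(o))
E
```

```text
top 203 243
scene 412 184
```

View pics/crop2.png

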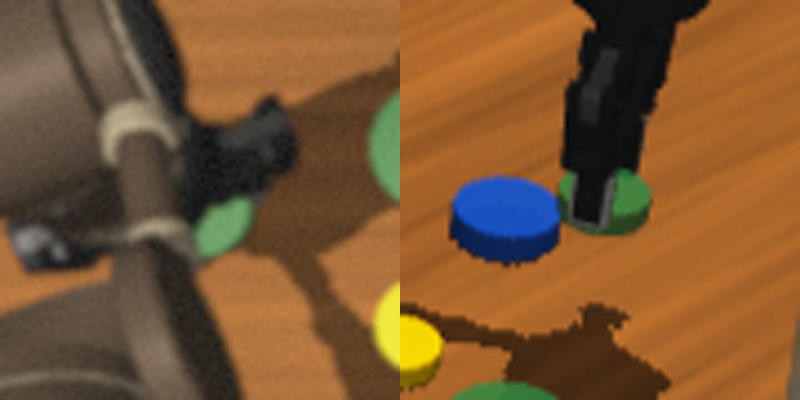

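The glass is held level in the fingers (scene crop at 605,200), and its gripped centre agrees with the camera estimate to about 1 mm. Next I lower it into the recess with a force stop.

```bash
cat > place.py <<'E'
from h import *
np.set_printoptions(precision=2,suppress=True)
c=np.array([587.,9.6]); a=-65; home=48.45
bot.movep((*c,110),down(a)); bot.line_to((*c,60),speed=120); bot.pause(.2)
done=False
for k,(dx,dy) in enumerate([(0,0),(2,0),(-1,1.8),(-1,-1.8)]):
    p=c+(dx,dy)
    if k: bot.line_to((*p,58),speed=60)
    hit=bot.line_to((*p,home-2),speed=14,f_stop=4); o=bot.observe(); print(k,hit,o["position"],o["wrist_force"],o["clock"])
    if o["position"][2]<home+1.5: done=True;break
if done:
    bot.grip(62); o=bot.observe(); print(o["grip_width"],o["position"],o["clock"])
    bot.line_to((*o["position"][:2],110),speed=150)
    print(bot.observe()["clock"])
E
python3 place.py
```

```text
0 True [586.77   9.59  48.4 ] [-0.48  0.73  4.84] 19.8583
62.272206143902146 [585.19   9.69  46.99] 20.15
20.7167
```

```bash
python3 - <<'E'
from h import *
np.set_printoptions(precision=2,suppress=True)
r=(480,-261.5); a=-14.5
bot.movep((*r,110),down(a)); bot.grip(80)
o=[]
for c in("top","scene"):
    im,d=camera(c); P=cloud(c,d); m=green(im)&near(c,im.shape,(587,9.6),45); n=P[m&(P[...,2]>45)]
    A=np.c_[n[:,:2]-n[:,:2].mean(0),np.ones(len(n))]; print(c,len(n),n.mean(0),np.linalg.lstsq(A,n[:,2],rcond=None)[0], fitcyl(c,m,25,50,57,(587,9.6)))
    u,v=proj(c,(587,9.6,50))[0].astype(int); o.append(cv2.resize(im[v-40:v+40,u-40:u+40],(400,400),interpolation=cv2.INTER_CUBIC))
cv2.imwrite("pics/crop3.png",np.hstack(o))
bot.line_to((*r,30.5),speed=120); s=bot.observe(); print(s["position"],s["wrist_force"])
bot.grip(50,60); s=bot.observe(); print(s["position"],s["grip_width"],s["finger_force"],s["wrist_force"],s["clock"])
bot.line_to((*r,110),speed=150); s=bot.observe(); print(s["position"],s["grip_width"],s["finger_force"],s["wrist_force"],s["moment"],s["clock"])
for c in("top","scene"):
    im,d=camera(c); cv2.imwrite(f"pics/{c}2.png",im)
cv2.imwrite("pics/crop4.png",cv2.resize(im[220:340,130:290],(640,480)))
E
```

```text
top 299 [584.84   9.86  60.65] [-2.92 -0.11 60.65] (array([585.88,   9.92]), np.float64(0.7637658271375253))
scene 207 [594.79   1.62  56.23] [-0.08  0.09 56.23] (array([587.88,   9.65]), np.float64(0.6137399163746236))
[ 480.53 -261.85   30.92] [ 0.42 -0.36 -0.61]
[ 481.35 -262.37   32.  ] 54.363680799685504 65.29541015625 [ 1.12 -0.26  5.35] 23.5667
[ 479.06 -260.88  109.1 ] 54.87536025391472 64.69136953353882 [-0.24  0.29 -1.75] [-0.03 -0.03 -0.01] 24.25
```

View pics/crop3.png

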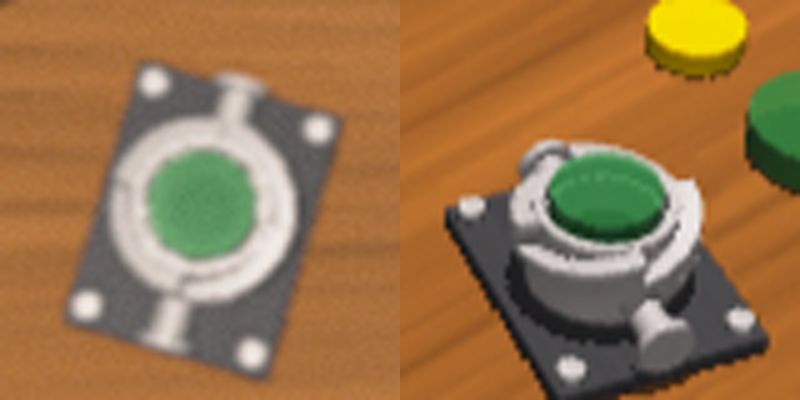

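View pics/crop4.png

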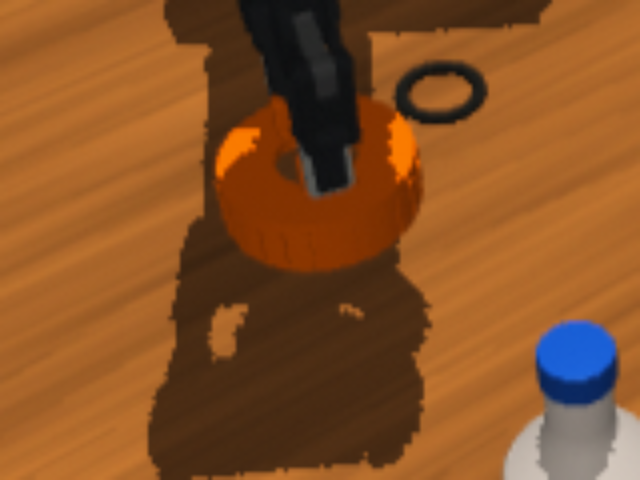

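Glass sits flat in the recess (crop at 605,195) and the ring is held by its wings. Now I check the ring's offset in the grip from the saved picture.

```bash
python3 - <<'E'
from h import *
im=cv2.imread("pics/scene2.png"); c="scene"; h=hsv(im)
m=(h[...,0]<20)&(h[...,1]>235)&(h[...,2]>60)&near(c,im.shape,(490,-262),110)
u0,v0=np.array([130,220]); 
n,l,s,_=cv2.connectedComponentsWithStats(m.astype(np.uint8)); k=1+np.argmax(s[1:,4]); print(s[k])
v,u=np.nonzero(l==k); ext=np.array([u.min()-.5,u.max()+.5,v.max()+.5])
for z in(76.6,77.6,78.6):
    def f(q):
        p=proj(c,np.r_[circ(*q,z,47.5),circ(*q,z+31,47.5)]); return np.array([p[:,0].min(),p[:,0].max(),p[:,1].max()])-ext
    r=least_squares(f,(479,-261)); d=r.x-[479.06,-260.88]; a=np.radians(-14.5); print(z,r.x,r.fun,"along ring x",d@[np.cos(a),np.sin(a)],"ring y",d@[-np.sin(a),np.cos(a)])
E
```

```text
[ 185  257   50   31 1007]
76.6 [ 477.53192568 -258.30523777] [-0.76417631  0.79329581 -0.08449296] along ring x -2.1240705257686536 ring y 2.110150719374882
77.6 [ 478.45721677 -258.69164001] [-0.80041177  0.83095656 -0.08862611] along ring x -1.1315047412295902 ring y 1.9677306921649098
78.6 [ 479.3824877  -259.07802204] [-0.83674865  0.86872675 -0.09278225] along ring x -0.13896354050760612 ring y 1.825325186406787
```

```bash
cat >> h.py <<'E'
C=np.array([587.,9.6]); OFF=1.4
def tp(a,z): t=np.radians(a); return (C[0]+OFF*np.sin(t),C[1]-OFF*np.cos(t),z)
E
python3 - <<'E'
from h import *
np.set_printoptions(precision=2,suppress=True)
a=-2.6
bot.movep(tp(a,115),down(a)); bot.line_to(tp(a,84),speed=100); bot.pause(.2)
print(bot.observe()["wrist_force"],bot.observe()["moment"])
hit=bot.line_to(tp(a,64),speed=15,f_stop=6); o=bot.observe(); print(hit,o["position"],o["wrist_force"],o["moment"],o["grip_width"],o["clock"])
E
```

```text
[-0.26 -0.29 -1.63] [ 0.02 -0.02 -0.  ]
True [586.85   8.11  68.92] [-0.42  0.16  4.57] [0.05 0.06 0.06] 54.90690159535603 27.0833
```

```bash
cat > turn.py <<'E'
from h import *
import sys
np.set_printoptions(precision=2,suppress=True)
a0=-2.6; z0=68.6; d=float(sys.argv[1]); end=float(sys.argv[2])
while d<end:
    d+=8 if d<48 else 4
    p=tp(a0-d,z0-d*12/90); bot.line_to(p,down(a0-d),speed=20 if False else 40); bot.pause(.05)
    o=bot.observe(); y=Ro.from_quat(o["tool_rot"]).as_matrix()[:,1]
    print(d,"yaw",round(float(np.degrees(np.arctan2(y[1],y[0]))),1),o["position"],"F",o["wrist_force"],"M",o["moment"],round(float(o["grip_width"]),1),round(o["clock"],1))
    if abs(o["moment"][2])>1.1 or np.abs(o["wrist_force"]).max()>35: break
E
python3 turn.py 0 80
```

```text
8.0 yaw -10.5 [587.28   8.48  67.88] F [0.82 1.   2.31] M [ 0.15 -0.03 -0.08] 54.6 27.4
16.0 yaw -18.4 [586.76   8.31  66.81] F [-0.23  0.4   3.23] M [ 0.07  0.12 -0.14] 55.0 27.8
24.0 yaw -26.5 [586.51   8.44  65.68] F [0.41 0.31 4.49] M [ 0.17  0.25 -0.18] 54.6 28.1
32.0 yaw -34.5 [586.37   8.56  64.63] F [-1.18  0.94  5.77] M [ 0.18  0.28 -0.14] 54.8 28.4
40.0 yaw -42.5 [586.15   8.72  63.49] F [-0.92  0.86  4.94] M [ 0.21  0.24 -0.21] 54.8 28.8
48.0 yaw -50.5 [586.43   8.64  62.98] F [-2.75  0.35  6.39] M [-0.01  0.28 -0.09] 54.9 29.1
52.0 yaw -54.5 [586.92   8.66  62.96] F [-1.18  0.04  8.22] M [-0.05  0.26 -0.13] 54.5 29.4
56.0 yaw -58.5 [587.31   8.71  62.97] F [-1.58 -0.07 10.64] M [-0.02  0.33 -0.14] 54.6 29.7
60.0 yaw -62.5 [587.56   8.84  62.94] F [-2.69  0.42 12.4 ] M [-0.05  0.42 -0.29] 55.1 30.0
64.0 yaw -66.5 [587.47   9.03  62.89] F [-4.25  1.01 15.28] M [-0.1   0.61 -0.16] 54.8 30.3
68.0 yaw -70.4 [586.73   8.87  62.8 ] F [-5.59  1.09 19.33] M [-0.26  1.13 -0.14] 54.3 30.6
72.0 yaw -74.4 [585.43   8.56  62.75] F [-9.89 -1.45 24.53] M [-0.38  1.7  -0.01] 54.5 30.9
76.0 yaw -78.1 [584.35   8.47  62.71] F [-12.87  -1.76  29.19] M [-0.19  2.23  1.11] 54.7 31.2
```

```bash
python3 - <<'E'
from h import *
np.set_printoptions(precision=2,suppress=True)
for d in (76,77.5,79,80.5,82,83.5):
    bot.line_to(tp(-2.6-d,62.7),down(-2.6-d),speed=30); bot.pause(.15)
    o=bot.observe(); y=Ro.from_quat(o["tool_rot"]).as_matrix()[:,1]
    print(d,round(float(np.degrees(np.arctan2(y[1],y[0]))),1),o["position"],"F",o["wrist_force"],"M",o["moment"],round(o["clock"],1))
    if o["moment"][2]>1.3: break
E
```

```text
76 -78.2 [584.28   8.47  62.82] F [-4.43 -2.49  9.37] M [-0.42  1.04  1.3 ] 31.7
```

```bash
python3 - <<'E'
from h import *
np.set_printoptions(precision=2,suppress=True)
a=-78.6
bot.grip(72); p=bot.observe()["position"]; bot.line_to((p[0],p[1],140),speed=120)
bot.movep((430,-230,230),down(-14)); bot.pause(.2); o=bot.observe(); print(o["position"],o["wrist_force"],o["clock"])
im,d=camera("top"); P=cloud("top",d); ims,ds=camera("scene"); Ps=cloud("scene",ds)
for c,I,Q in(("top",im,P),("scene",ims,Ps)):
    h=hsv(I); m=(h[...,0]<22)&(h[...,1]>195)&(h[...,2]>185)&near(c,I.shape,(587,10),80)
    w=Q[m&(Q[...,2]>71)&(Q[...,2]<95)]; e=np.linalg.svd(w[:,:2]-w[:,:2].mean(0))[2][0]; fl=Q[m&(Q[...,2]<70)&(Q[...,2]>55)]
    A=np.c_[fl[:,:2]-fl[:,:2].mean(0),np.ones(len(fl))]
    print(c,len(w),w.mean(0),np.degrees(np.arctan2(e[1],e[0])),"flange z",np.median(fl[:,2]),np.linalg.lstsq(A,fl[:,2],rcond=None)[0],fitcyl(c,m,47.5,31,62,(587,10)))
o=[]
for c,I in(("top",im),("scene",ims)):
    u,v=proj(c,(587,9.6,50))[0].astype(int); o.append(cv2.resize(I[v-40:v+40,u-40:u+40],(400,400),interpolation=cv2.INTER_CUBIC))
cv2.imwrite("pics/crop5.png",np.hstack(o)); cv2.imwrite("pics/top5.png",im)
E
```

```text
[ 430.24 -229.52  229.67] [0.01 0.07 0.41] 34.45
top 98 [587.52   5.61  83.19] -73.50896379481807 flange z 61.623326834553545 [-0.   -0.01 61.6 ] (array([586.78,   9.92]), np.float64(0.9269126622651368))
scene 41 [593.68 -12.42  84.01] 16.32718619678543 flange z 62.534373967321415 [ 0.   -0.   62.49] (array([583.56,  10.  ]), np.float64(0.4378045600575869))
```

View pics/crop5.png

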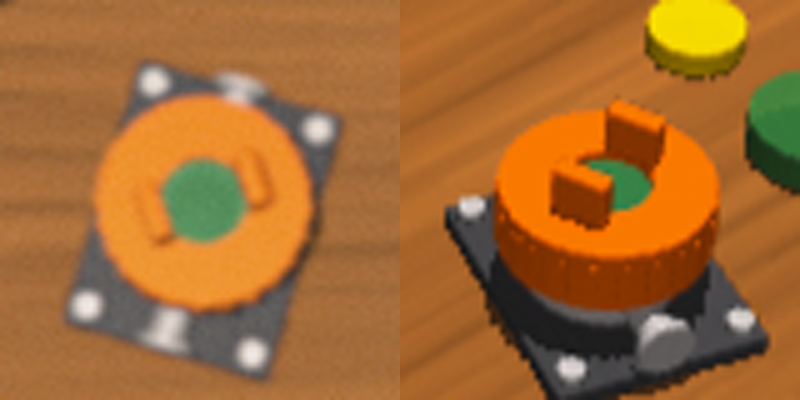

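View pics/top5.png

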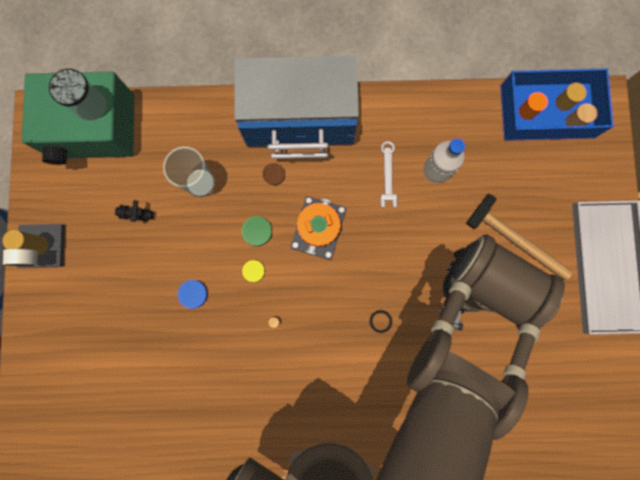

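The ring is flat and down (flange top about 62 mm, so the underside is at 31 mm) and the bystanders are where they were. The measured yaw of -73.5° trails the tool's -78°, so the ring may have slipped in the grip. I re-grip harder and confirm the moment.

```bash
python3 - <<'E'
from h import *
np.set_printoptions(precision=2,suppress=True)
a=-74.; c=(586.,9.4); z=64
bot.movep((*c,140),down(a)); bot.grip(76); bot.line_to((*c,z),speed=120); bot.pause(.15); b=bot.observe(); 
bot.grip(50,115); bot.pause(.1); o=bot.observe(); print(b["wrist_force"],b["moment"],"gripped",o["position"],o["wrist_force"],o["moment"],o["grip_width"],o["finger_force"])
for k in range(7):
    a-=1.5; bot.line_to((*c,z),down(a),speed=30); bot.pause(.15); o=bot.observe(); y=Ro.from_quat(o["tool_rot"]).as_matrix()[:,1]
    print(a,round(float(np.degrees(np.arctan2(y[1],y[0]))),1),o["position"],"F",o["wrist_force"],"M",o["moment"],round(float(o["grip_width"]),1),round(o["clock"],1))
    if o["moment"][2]>1.3: break
bot.grip(76); p=bot.observe()["position"]; bot.line_to((p[0],p[1],140),speed=120)
bot.movep((430,-230,230),down(-14)); bot.pause(.2)
im,d=camera("top"); Q=cloud("top",d); h=hsv(im); m=(h[...,0]<22)&(h[...,1]>195)&(h[...,2]>185)&near("top",im.shape,(587,10),80)
w=Q[m&(Q[...,2]>71)&(Q[...,2]<95)]; e=np.linalg.svd(w[:,:2]-w[:,:2].mean(0))[2][0]; fl=Q[m&(Q[...,2]<70)&(Q[...,2]>55)]
print(np.degrees(np.arctan2(e[1],e[0])),np.median(fl[:,2]),bot.observe()["clock"])
E
```

```text
[-0.26 -0.73 -0.78] [-0.04 -0.01  0.01] gripped [586.79   8.97  65.88] [-2.6  -0.92  7.11] [-0.21  0.26  0.35] 53.46630670272218 121.95909612759806
-75.5 -74.8 [586.79   8.98  65.89] F [-1.91 -0.19  6.88] M [0.22 0.31 2.39] 53.1 37.9
-72.93748475638357 61.66287662645869 40.7333
```

```bash
python3 -c "
from station import *
print(order.close_job())"
```

```text
the job is handed in; nothing more can be done
None
```

The job is handed in: the glass lies flat and home in the recess, the wing ring is screwed down snug on it (2.4 N m at the last check), the arm is clear, and it took about 41 s of the 64 s allowed; the bystanders looked unmoved in the last picture I viewed, taken before the final re-tightening.

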